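# Square up the slumped colour boards in a sneaker painter's stand

## Robot

A 6-joint arm with a two-finger parallel gripper is mounted at the origin on the work surface. World frame = base frame: x ahead of the robot, y to its left, z up, the work surface at z = 0. Lengths are in m, angles in rad, forces in N, time in s.
With the tool pointing down it reaches from about 0.35 to 0.975 m from the base axis. Payload 17.4 kg.
Tool frame: the origin (TCP) lies at the very end of the fingers, on their centre line; the grasp point (between the pads) lies robot.tcp_to_grasp behind it (robot.tcp_to_grasp is the distance from the TCP to the grasp point, in m); z points along the fingers, y is the line along which they close (so a half turn about z gives the same grasp; the last joint's range is limited). The gripper opens to 85 mm and grips with 20 to 120 N. Pads are 22 mm wide; open, the fingers measure 114 mm over their backs; the gripper's body (76 mm by 85 mm) begins 54 mm behind the grasp point. The pads swing forward as they close: fully open they stand 13 mm farther back than shut.
Start: joints at [1.088, 0.116, 1.442, -0, 1.584, -0.038], TCP at [0.29, 0.609, 0.231] pointing down, gripper open.
Joint ranges: [-2.83, 2.83], [-0.83, 2.19], [0.07, 2.5], [-1.14, 4.28], [0.01, 3], [-2.97, 2.97]. Speed limits (rad/s): [1.89, 1.89, 2.22, 3.14, 3.14, 3.14].

## Interface

Orientations are given as a unit quaternion [w, x, y, z].
In Python, from station import robot, hand, kinematics, get_image, close_job, recognise, cut_out, landmark_of gives the robot as it stands. Calls block until the motion is done:
- robot.move_to(position, orientation): joint-space move of the TCP to a pose.
- robot.movel(position, feed=0.15, ori=None, threshold=None): straight line of the TCP; ori=None keeps the orientation; feed is the mean speed in m/s. With threshold (N) it stops when the force on the tool has changed by that much, and returns True; else False.
- robot.move_joints(angles): joint-space move.
- hand.release() and hand.grab(grasp_force=None): open the fingers fully, or close them until they stop; grasp_force is the grip in N (None keeps the last).
- robot.dwell(seconds).
- kinematics.inverse_kinematics(position, orientation): joint angles nearest the present ones, or None.
- get_image(name): name is "scene" or "top" or "wrist"; returns a dict with "pixels" (400x640x3 uint8, red, green, blue), "intrinsics" (3x3 intrinsics, pixels), "T" (4x4, takes a point from camera to world coordinates). Camera axes: x right, y up, looking along -z (the intrinsics and any distortion apply to the point x, -y, -z); pixel columns grow to the right and rows downward; lengths in m; the calibration is good to about 2 mm. The wrist camera is an equidistant fisheye: a pixel r from the principal point sees the ray r / f radians off the axis. A picture is of the moment at which its call begins. There is no depth.
A pose or a line that the arm cannot do raises robot.IKError and nothing moves.
- close_job(): hands the job in; it is judged then, once.
Trained networks look in the newest picture that a camera, given by its name, has taken for a name from the list of things; names that differ only in an ending like _2 or _b are one class to them, and where a whole thing is asked for, a point or a joint stands for the part that bears it (a point fixed in the world has none). Each returns a list of dicts, best first, with "confidence" (0 to 1); they miss things now and then, are a little off and sometimes report something else, mostly with a low value. They report only what shows in the picture. A call takes as long as a camera call. They do not tell look-alikes from the thing itself.
- recognise(camera, target): "bbox" ([left, top, width, height] in pixels, round what is visible of it).
- cut_out(camera, target): "region" (400x640 bool, what is visible of it) and "bbox" ([left, top, width, height] in pixels, round what is visible of it).
- landmark_of(camera, target): "position" ([column, row] in pixels: a listed point, or the origin of a listed thing).
Readings, each from a call of its own:
- robot.current_time_s(): time.
- robot.current_joints(): joint angles.
- robot.current_joint_velocities(): joint speeds.
- robot.current_tau(): joint torques, N m.
- robot.current_tool_pos(): TCP position.
- robot.current_ee_rot(): TCP orientation.
- robot.current_wrist_force(): force on the tool from outside, world axes, zero at the start.
- robot.current_wrist_torque(): the same for the moment, N m.
- robot.current_gripper_width(): finger opening in m.
- robot.current_finger_force(): force on a finger pad.
Only numpy, scipy, OpenCV 4.12 (cv2) and the standard library are available. Lean on these libraries where they do the work, as an engineer would, in place of code of your own. Each camera call takes 0.05 s, during which the arm holds its last target. There are 200 camera calls.

## Task

The red, blue and yellow sample boards in the white stand have slumped: their feet have slid out and they lean back. Push them upright as one tight row against the stand's tall back, and slide them along until their ends are flush with the low side fence. Leave them standing square in that corner, in whatever order they are.

Things in the scene. Friction and masses are not known exactly. Their poses are not given: they have to be found in the camera images.
- white_stand: White corner stand, fixed to the table. Origin: inner corner of backstop and side fence, at table level. Base 6 mm thick, x -12 to 90, y -11 to 149 mm. Backstop: wall with its face at x = 0, y -11 to 94 mm, top 66 mm above the table. Fence: wall with its face at y = 0, x -12 to 40 mm, top 46 mm. Boards stand on the +x side of the backstop and +y side of the fence, where a gripper has room to come down.
- red_board: Board, red front and top edge, plywood sides: 10 mm thick (x), 100 wide (y), 70 tall (z), about 55 g. Origin: centre of its bottom; z up the board, x out of the coloured face, away from the backstop. Starts leaning 20 to 27 degrees, top towards the backstop; the three stand loose on the base in any order and slide easily when pushed low down.
- blue_board: Board, blue front and top edge, plywood sides: 10 mm thick (x), 100 wide (y), 70 tall (z), about 55 g. Origin: centre of its bottom; z up the board, x out of the coloured face, away from the backstop. At the start the outermost foot is 55 to 65 mm from the backstop and the boards' ends are 15 to 45 mm from the fence.
- yellow_board: Board, yellow front and top edge, plywood sides: 10 mm thick (x), 100 wide (y), 70 tall (z), about 55 g. Origin: centre of its bottom; z up the board, x out of the coloured face, away from the backstop. Squared up, the row of three fills x 0 to 30, y 0 to 100 mm of the stand, tops 76 mm above the table. The black stand's green and orange boards are another job.
Things that resemble listed ones, but are neither listed nor needed, are in the scene too. Leave any pink or purple look-alike of the blue_board alone. Leave any pink look-alike of the red_board alone.

How it is judged:
By the outcome, as a careful person would: the job done as asked, in the order asked, and still so for the second after the job is handed in, with the robot touching nothing.
It also fails if it takes over 40 s, if anything falls off the work surface, if the arm or the gripper's body presses on something with over 40 N, if the wrist force passes 120 N, or if a joint passes its speed limit or range.

## Working session

There is one attempt and no reset: what is moved stays moved. The work goes in short steps, each a Python script; the robot and the scene stay as the last script left them, time stands still between calls to the robot, and variables do not carry over. Pictures are saved under pics/ and viewed, at most 10 in all, crops included, and the job is handed in when it is done.

```bash
mkdir -p pics
python3 - <<'E'
from station import *
import cv2,numpy as np
ims=[]
for n in ("scene","top"):
    d=get_image(n); cv2.imwrite(f"pics/{n}0.png",d["pixels"][...,::-1]); np.savez(f"{n}0.npz",**d)
    print(n,d["intrinsics"].tolist(),d["T"].round(4).tolist(),d.keys())
    for t in ("white_stand","red_board","blue_board","yellow_board"):
        print(t,[(np.round(r["position"],1).tolist(),round(r["confidence"],2)) for r in landmark_of(n,t)],[(np.round(r["bbox"]).tolist(),round(r["confidence"],2)) for r in recognise(n,t)])
print(robot.tcp_to_grasp,robot.current_ee_rot(),robot.current_time_s())
E
```

```text
scene [[449.65821441733914, 0.0, 319.8629165917204], [0.0, 449.65821441733914, 192.68435755904798], [0.0, 0.0, 1.0]] [[0.5192, -0.5853, 0.6228, 1.0384], [0.8544, 0.3368, -0.3958, -0.4444], [0.0219, 0.7376, 0.6749, 0.6789], [0.0, 0.0, 0.0, 1.0]] dict_keys(['pixels', 'intrinsics', 'T'])
white_stand [([243.7, 252.6], 0.58)] [([234.0, 221.0, 95.0, 58.0], 0.68)]
red_board [([188.4, 233.1], 0.91), ([286.4, 243.2], 0.55)] [([255.0, 196.0, 36.0, 48.0], 0.56), ([150.0, 229.0, 62.0, 39.0], 0.56)]
blue_board [([244.8, 187.6], 0.79), ([287.1, 240.5], 0.77), ([356.4, 222.4], 0.68)] [([207.0, 178.0, 58.0, 36.0], 0.89), ([258.0, 199.0, 35.0, 54.0], 0.88), ([342.0, 193.0, 55.0, 41.0], 0.67)]
yellow_board [([297.7, 237.1], 0.83)] [([268.0, 197.0, 45.0, 58.0], 0.79)]
top [[377.3010195154138, 0.0, 321.4837035400308], [0.0, 377.3010195154138, 195.31358603377686], [0.0, 0.0, 1.0]] [[0.0777, 0.9697, -0.2316, 0.248], [-0.997, 0.0748, -0.0213, -0.0682], [-0.0034, 0.2325, 0.9726, 0.8332], [0.0, 0.0, 0.0, 1.0]] dict_keys(['pixels', 'intrinsics', 'T'])
white_stand [([415.6, 184.6], 0.79)] [([342.0, 144.0, 87.0, 62.0], 0.89), ([363.0, 167.0, 49.0, 18.0], 0.75)]
red_board [([377.4, 179.2], 0.75), ([450.7, 228.7], 0.6)] [([361.0, 176.0, 50.0, 17.0], 0.73), ([437.0, 195.0, 54.0, 52.0], 0.66)]
blue_board [([314.8, 156.3], 0.98), ([381.0, 257.1], 0.64), ([382.9, 173.2], 0.58)] [([282.0, 135.0, 36.0, 54.0], 0.94), ([368.0, 228.0, 51.0, 49.0], 0.72), ([365.0, 169.0, 51.0, 16.0], 0.49), ([345.0, 147.0, 82.0, 58.0], 0.38)]
yellow_board [([368.4, 170.2], 0.62)] [([349.0, 164.0, 56.0, 22.0], 0.79)]
0.0187 [-3.85693629e-06  2.20542343e-01  9.75377401e-01 -2.16127666e-06] 0.9
```

Run:
```python
import cv2,numpy as np
a=cv2.imread("pics/scene0.png")[160:290,190:350]; b=cv2.imread("pics/top0.png")[130:220,330:440]
a=cv2.resize(a,(640,520),interpolation=cv2.INTER_CUBIC); b=cv2.resize(b,(660,540),interpolation=cv2.INTER_CUBIC)
cv2.imwrite("pics/a.png",a);cv2.imwrite("pics/b.png",b)
```

```text
(no output)
```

View pics/a.png

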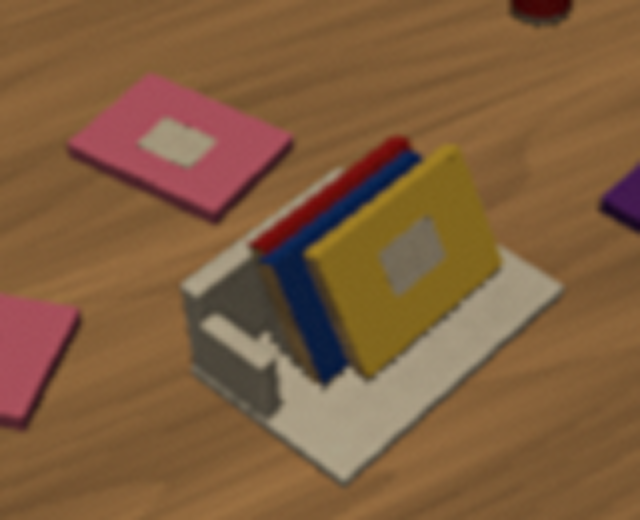

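View pics/b.png

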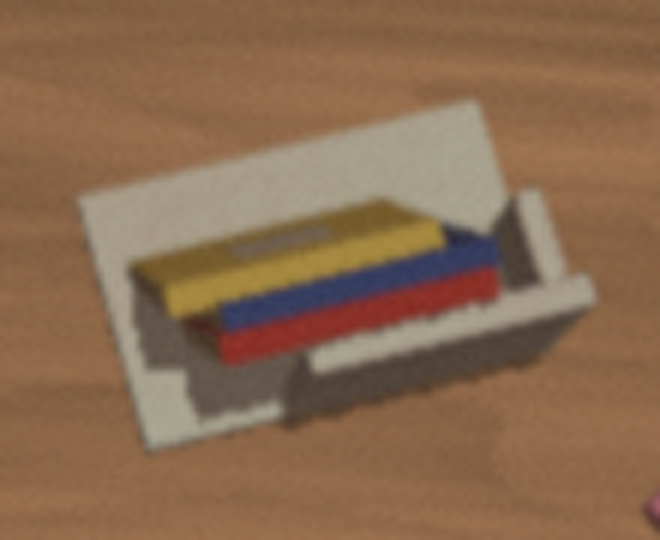

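View pics/scene0.png

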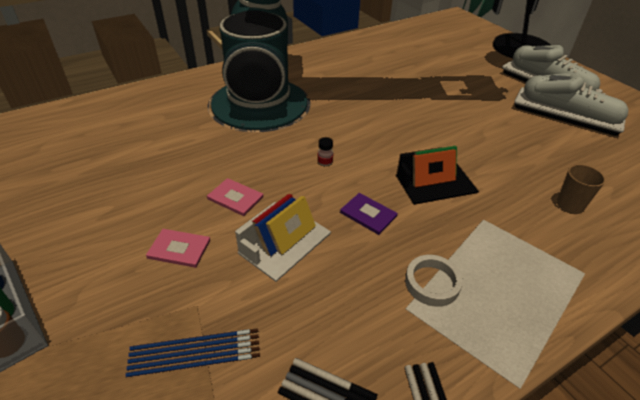

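The views agree. From the back the boards stand red, blue, yellow. The backstop is at the bottom of the top view and the fence on its right. The boards' +y ends are at about (352–370, 175–190) px in the top view. Next I fit the stand pose from both views.

```bash
cat > h.py <<'E'
import numpy as np, cv2
from scipy.spatial.transform import Rotation as R
def proj(d,P):
    p=(np.c_[P,np.ones(len(P))]@np.linalg.inv(d["T"]).T)[:,:3]*[1,-1,-1]
    q=p@d["intrinsics"].T; return q[:,:2]/q[:,2:]
def unproj(d,uv,z):
    r=np.linalg.inv(d["intrinsics"])@[uv[0],uv[1],1]; r=d["T"][:3,:3]@(r*[1,-1,-1]); o=d["T"][:3,3]
    return o+r*(z-o[2])/r[2]
def s2w(s,P):
    P=np.atleast_2d(P)/1000.; c,n=np.cos(s[2]),np.sin(s[2])
    return np.c_[s[0]+c*P[:,0]-n*P[:,1],s[1]+n*P[:,0]+c*P[:,1],P[:,2]]
def w2s(s,w):
    c,n=np.cos(s[2]),np.sin(s[2]);x,y=w[0]-s[0],w[1]-s[1]
    return np.array([c*x+n*y,-n*x+c*y,w[2]])*1000
E
python3 - <<'E'
from h import *
from scipy.optimize import least_squares
S,T=[dict(np.load(f"{n}0.npz")) for n in("scene","top")]
tp=np.array([(80,200),(475,100),(150,450),(595,298),(318,375),(543,188)])/6.+[330,130]-.5
tP=[(90,149,6),(90,-11,6),(-12,149,6),(-12,-11,66),(-12,94,66),(40,-11,46)]
tp=tp[:5];tP=tP[:5]
sp=np.array([(345,483),(563,288),(182,288)])/4.+[190,160]-.5
sP=[(90,-11,6),(90,149,6),(-12,-11,66)]
for k,f in (("both",lambda s:np.r_[(proj(T,s2w(s,tP))-tp).ravel(),(proj(S,s2w(s,sP))-sp).ravel()]),("top",lambda s:(proj(T,s2w(s,tP))-tp).ravel()),("scene",lambda s:(proj(S,s2w(s,sP))-sp).ravel())):
    s=least_squares(f,[.35,-.2,.2]).x; print(k,s.round(4),f(s).round(1))
    if k=="both": np.save("stand.npy",s); s0=s
for n,uv in (("Y foot +y",(130,262)),("Y foot -y",(385,198))): print(n,w2s(s0,unproj(T,np.array(uv)/6+[329.5,129.5],.010)).round(1))
for n,uv in (("Ytop+y",(170,318)),("Ytop-y",(443,250)),("B top +y",(225,325)),("B -y",(497,265)),("R +y",(222,362)),("R-y",(497,297))): print(n,w2s(s0,unproj(T,np.array(uv)/6+[329.5,129.5],.07)).round(1))
for n,uv in (("Y foot -y",(370,378)),("B foot -y",(325,384)),("Y foot +y",(498,265))): print(n,w2s(s0,unproj(S,np.array(uv)/4+[189.5,159.5],.010)).round(1))
E
```

```text
both [ 0.4908 -0.2618  0.3386] [-0.7 -0.4 -0.3 -0.7 -0.1 -0.2  0.9  0.  -0.5 -0.3  0.  -0.1 -0.1 -0.6
 -1.1 -0.5]
top [ 0.49   -0.2621  0.337 ] [-0.6 -0.2 -0.1 -0.4 -0.   0.1  1.1  0.4 -0.4 -0. ]
scene [ 0.4917 -0.2614  0.3351] [ 0.3  0.3  0.4 -0.2 -0.7 -0.3]
Y foot +y [ 58.7 136.6  10. ]
Y foot -y [58.  35.6 10. ]
Ytop+y [ 19.2 137.9  70. ]
Ytop-y [18.2 38.3 70. ]
B top +y [ 11.8 120.1  70. ]
B -y [ 8.  21.6 70. ]
R +y [ -0.7 124.9  70. ]
R-y [-3.1 25.3 70. ]
Y foot -y [59.1 39.1 10. ]
B foot -y [45.3 22.5 10. ]
Y foot +y [ 58.2 135.8  10. ]
```

```bash
cat >> h.py <<'E'
from station import *
s=np.load("stand.npy")
def quat(extra=0.):
    best=None
    for k in (0,np.pi):
        a=s[2]+extra+k; y=np.array([-np.sin(a),np.cos(a),0]); z=np.array([0,0,-1.]); M=np.c_[np.cross(y,z),y,z]
        q=R.from_matrix(M).as_quat()[[3,0,1,2]]
        j=kinematics.inverse_kinematics(s2w(s,(60,70,150))[0],q)
        if j is not None and (best is None or abs(j[5])<best[0]): best=(abs(j[5]),q)
    return best[1]
W=lambda x,y,z:s2w(s,(x,y,z))[0]
def st(t):
    print(t,w2s(s,np.array(robot.current_tool_pos())).round(1),np.round(robot.current_wrist_force(),1),round(robot.current_time_s(),1))
def snap(tag):
    for n in("scene","top"):
        d=get_image(n);np.savez(f"{n}{tag}.npz",**d)
        w=proj(d,s2w(s,[(x,y,z) for x in(-15,90) for y in(-15,149) for z in(0,76)]));l,t=(w.min(0)-4).astype(int);r,b=(w.max(0)+4).astype(int)
        c=d["pixels"][t:b,l:r,::-1];k=min(800/c.shape[1],300/c.shape[0]);print(n,(l,t),round(k,3))
        yield cv2.resize(c,None,fx=k,fy=k,interpolation=cv2.INTER_CUBIC)
def view(tag):
    a,b=snap(tag);w=max(a.shape[1],b.shape[1])
    cv2.imwrite(f"pics/v{tag}.png",np.vstack([cv2.copyMakeBorder(i,0,0,0,w-i.shape[1],cv2.BORDER_CONSTANT) for i in(a,b)]))
E
python3 - <<'E'
from h import *
q=quat(); hand.grab(20); robot.move_to(W(95,80,140),q); st("above")
robot.movel(W(88,80,9),.12); st("down")
print(robot.movel(W(55,80,9),.05,threshold=15)); st("mid")
print(robot.movel(W(45,80,9),.03,threshold=15)); st("pushed")
view(1)
E
```

```text
above [ 95.4  80.5 140.1] [-0.3 -0.9 -0.3] 4.5
down [88.4 79.7  9.8] [ 0.2 -0.4  0.5] 5.8
False
mid [55.1 79.9  9.1] [-0.4  0.1  0.2] 6.6
True
pushed [46.2 80.1  9.1] [4.6 2.2 1.5] 6.9
scene (np.int64(226), np.int64(178)) 2.752
top (np.int64(337), np.int64(129)) 3.704
```

View pics/v1.png

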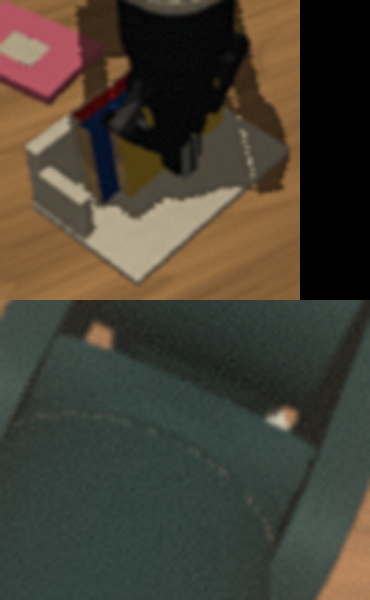

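The scene view shows the row nearly upright, with blue, red and yellow together and the arm hiding the top view. Next I push the ends toward the fence, then finish the push against the backstop.

Run:
```python
from h import *
robot.movel(W(75,80,9),.1); robot.movel(W(75,90,110),.2)
q=quat(np.pi/2)
robot.move_to(W(18,165,110),q); robot.movel(W(18,165,9),.15); st("down")
print(robot.movel(W(18,122,9),.06,threshold=25)); st("mid")
print(robot.movel(W(18,110,9),.03,threshold=20)); st("pushed")
view(2)
```

```text
down [ 18.4 164.7   9.8] [-0.3  0.8  0.7] 10.3
False
mid [ 17.9 122.1   8.9] [ 0.   0.4 -0.5] 11.2
True
pushed [ 17.9 117.7   8.7] [-1.9  4.7  1.9] 11.5
scene (np.int64(226), np.int64(178)) 2.752
top (np.int64(337), np.int64(129)) 3.704
```

View pics/v2.png

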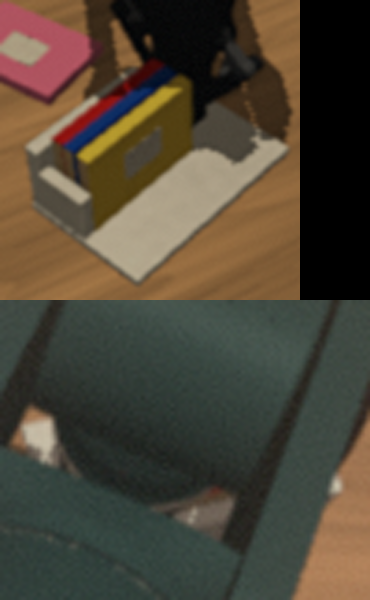

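The scene view shows the row nearly square at the fence. I'll push further on both axes.

Run:
```python
from h import *
print(robot.movel(W(18,108,9),.02,threshold=30)); st("y2")
robot.movel(W(18,135,9),.1); robot.movel(W(40,135,110),.2)
robot.move_to(W(85,55,110),quat()); robot.movel(W(75,55,9),.15); st("down")
print(robot.movel(W(38,55,9),.03,threshold=30)); st("x2")
robot.movel(W(75,55,9),.1); robot.movel(W(85,55,110),.2)
robot.move_to(W(60,250,200),quat());st("away")
view(3)
```

```text
True
y2 [ 17.8 118.1   8.3] [-0.8  5.2  3.1] 11.8
down [75.4 54.7  9.7] [ 0.3 -0.3  0.6] 15.0
True
x2 [46.2 54.6 10.1] [7.1 1.3 1.3] 15.9
away [ 60.  249.4 199. ] [ 0.7 -0.9 -0.5] 17.9
scene (np.int64(226), np.int64(178)) 2.752
top (np.int64(337), np.int64(129)) 3.704
```

View pics/v3.png

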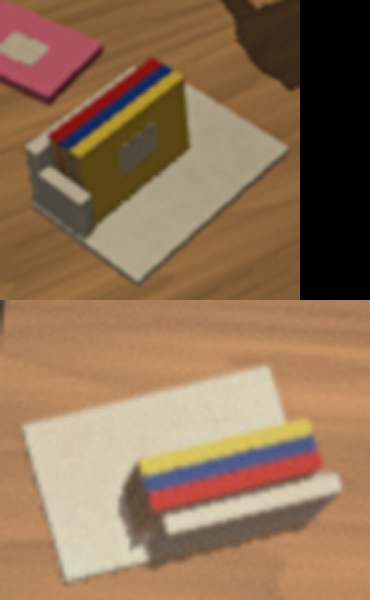

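The row stands upright and looks square in the corner: red, blue, yellow at (140–325, 420–505) in the top crop. I'll check it with numbers.

```bash
cat > m.py <<'E'
from h import *
def meas(tag):
  d=dict(np.load(f"top{tag}.npz"));im=cv2.cvtColor(d["pixels"],cv2.COLOR_RGB2HSV)
  yy,xx=np.mgrid[0:400,0:640]
  P=np.array([w2s(s,unproj(d,(u,v),.076)) for v in range(129,215) for u in range(337,440)]).reshape(86,103,3)
  # rectified map at z=76mm: 0.5 mm/px
  gx,gy=np.meshgrid(np.arange(-20,50,.5),np.arange(-20,130,.5),indexing="ij")
  uv=proj(d,s2w(s,np.c_[gx.ravel(),gy.ravel(),np.full(gx.size,76.)])).astype(np.float32)
  rec=cv2.remap(d["pixels"],uv[:,0].reshape(gx.shape),uv[:,1].reshape(gx.shape),cv2.INTER_LINEAR)
  h=cv2.cvtColor(rec,cv2.COLOR_RGB2HSV);H,S_,V=[h[...,i].astype(int) for i in range(3)]
  for n,m in(("red",((H<6)|(H>172))&(S_>120)&(V>90)),("blue",(H>100)&(H<130)&(S_>70)),("yellow",(H>20)&(H<32)&(S_>90)&(V>120))):
    k,l,stt,_=cv2.connectedComponentsWithStats(m.astype(np.uint8));i=1+stt[1:,4].argmax();ys,xs=np.nonzero((l==i).T)
    pts=np.c_[gy[0][ys],gx[:,0][xs]]
    ends=[np.median([pts[pts[:,1]==x,0].min() for x in np.unique(pts[:,1])]),np.median([pts[pts[:,1]==x,0].max() for x in np.unique(pts[:,1])])]
    f=np.array([(y,pts[pts[:,0]==y,1].mean()) for y in np.unique(pts[:,0])]);f=f[(f[:,0]>ends[0]+8)&(f[:,0]<ends[1]-8)]
    c=np.polyfit(f[:,0],f[:,1],1);print(n,"y ends",ends,"x mid",f[:,1].mean().round(1),"yaw deg",np.degrees(c[0]).round(2))
  cv2.imwrite(f"pics/rec{tag}.png",cv2.resize(rec[::-1,::-1,::-1],None,fx=2.6,fy=2.6))
meas(__import__("sys").argv[1])
E
python3 m.py 3
```

```text
red y ends [np.float64(1.0), np.float64(100.5)] x mid 5.3 yaw deg 0.33
blue y ends [np.float64(2.5), np.float64(99.5)] x mid 16.0 yaw deg 0.43
yellow y ends [np.float64(0.5), np.float64(101.5)] x mid 26.4 yaw deg 0.41
```

View pics/rec3.png

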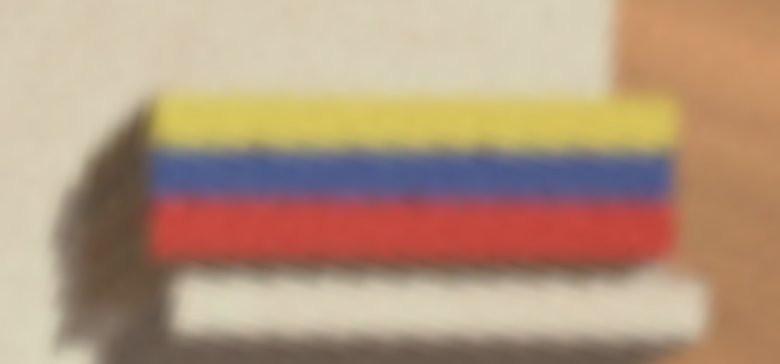

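Run:
```python
from h import *
d=dict(np.load("scene3.npz"))
def prof(fn,rng):
    P=np.array([fn(t) for t in rng]);uv=proj(d,s2w(s,P)).astype(np.float32)
    return cv2.remap(d["pixels"],uv[None,:,0],uv[None,:,1],cv2.INTER_LINEAR)[0]
r=np.arange(22,44,2)
for y in(50,70,90): print("foot y",y,[(int(x),c.tolist()) for x,c in zip(r,prof(lambda x:(x,y,6),r))])
for y in(10,50,90): print("top front",y,[(int(x),int(c[1]),int(c[2])) for x,c in zip(r,prof(lambda x:(x,y,76),r))])
```

```text
foot y 50 [(22, [89, 69, 19]), (24, [88, 68, 19]), (26, [89, 69, 19]), (28, [89, 69, 18]), (30, [87, 67, 17]), (32, [88, 69, 23]), (34, [108, 93, 59]), (36, [145, 132, 107]), (38, [168, 156, 132]), (40, [173, 160, 136]), (42, [172, 160, 135])]
foot y 70 [(22, [87, 68, 19]), (24, [89, 70, 20]), (26, [89, 70, 20]), (28, [90, 70, 20]), (30, [88, 68, 17]), (32, [88, 69, 21]), (34, [99, 82, 43]), (36, [129, 114, 86]), (38, [157, 144, 120]), (40, [169, 157, 133]), (42, [171, 158, 134])]
foot y 90 [(22, [89, 70, 19]), (24, [89, 70, 20]), (26, [89, 69, 20]), (28, [90, 69, 20]), (30, [89, 68, 18]), (32, [88, 69, 20]), (34, [95, 78, 37]), (36, [125, 111, 81]), (38, [158, 146, 121]), (40, [170, 158, 134]), (42, [172, 159, 135])]
top front 10 [(22, 124, 51), (24, 146, 43), (26, 150, 44), (28, 141, 41), (30, 114, 33), (32, 84, 24), (34, 67, 18), (36, 67, 18), (38, 69, 19), (40, 69, 19), (42, 69, 20)]
top front 50 [(22, 111, 56), (24, 141, 44), (26, 149, 44), (28, 145, 43), (30, 125, 37), (32, 93, 27), (34, 72, 21), (36, 68, 19), (38, 69, 20), (40, 71, 21), (42, 71, 22)]
top front 90 [(22, 110, 60), (24, 141, 46), (26, 150, 43), (28, 147, 43), (30, 129, 38), (32, 98, 28), (34, 73, 20), (36, 65, 17), (38, 65, 15), (40, 78, 35), (42, 105, 71)]
```

The feet are still about 5 mm out (foot edge at x≈35.5 mm, top at 30.5 mm). The wider upper part of the gripper stopped against the board tops. I'll push the feet again with the tool tilted so the tip leads.

```bash
python3 - <<'E'
from h import *
q=quat(); t=np.radians(15); yax=np.array([-np.sin(s[2]),np.cos(s[2]),0])
z=np.array([0,0,-1.])
for sg in(1,-1):
    r=R.from_rotvec(sg*t*yax)
    if w2s([0,0,s[2]],r.apply(z))[0]<0: qq=(r*R.from_quat(q[[1,2,3,0]])).as_quat()[[3,0,1,2]]
robot.move_to(W(90,52,110),qq); robot.movel(W(70,52,11.5),.15); st("down")
print(robot.movel(W(50,52,11.5),.06,threshold=25))
print(robot.movel(W(37,52,11.5),.02,threshold=30)); st("x3")
robot.movel(W(70,52,11.5),.1); robot.movel(W(90,52,110),.2)
robot.move_to(W(60,250,200),quat());st("away")
view(4)
d=dict(np.load("scene4.npz"))
r=np.arange(22,44,2)
for y in(10,50,90):
  for zz in(6,76):
    uv=proj(d,s2w(s,[(x,y,zz) for x in r])).astype(np.float32)
    print(y,zz,[(int(x),int(c[1])) for x,c in zip(r,cv2.remap(d["pixels"],uv[None,:,0],uv[None,:,1],cv2.INTER_LINEAR)[0])])
E
python3 m.py 4
```

```text
down [70.6 51.8 12.7] [-0.4  0.   1.2] 19.7
False
False
x3 [38.9 52.  11.6] [17.5  5.9 -6.1] 21.0
away [ 60.  249.4 199. ] [ 0.7 -1.  -0. ] 23.0
scene (np.int64(226), np.int64(178)) 2.752
top (np.int64(337), np.int64(129)) 3.704
10 6 [(22, 69), (24, 65), (26, 63), (28, 85), (30, 126), (32, 156), (34, 163), (36, 162), (38, 162), (40, 162), (42, 162)]
10 76 [(22, 147), (24, 150), (26, 149), (28, 135), (30, 100), (32, 71), (34, 62), (36, 62), (38, 63), (40, 64), (42, 63)]
50 6 [(22, 63), (24, 62), (26, 64), (28, 80), (30, 117), (32, 149), (34, 160), (36, 161), (38, 160), (40, 159), (42, 158)]
50 76 [(22, 145), (24, 150), (26, 148), (28, 135), (30, 103), (32, 73), (34, 63), (36, 61), (38, 63), (40, 65), (42, 65)]
90 6 [(22, 63), (24, 63), (26, 62), (28, 69), (30, 95), (32, 129), (34, 153), (36, 158), (38, 159), (40, 159), (42, 158)]
90 76 [(22, 141), (24, 150), (26, 150), (28, 144), (30, 121), (32, 87), (34, 64), (36, 60), (38, 70), (40, 102), (42, 134)]
red y ends [np.float64(1.0), np.float64(100.5)] x mid 3.3 yaw deg 0.63
blue y ends [np.float64(2.5), np.float64(99.0)] x mid 13.5 yaw deg 0.55
yellow y ends [np.float64(0.0), np.float64(101.0)] x mid 24.2 yaw deg 0.46
```

View pics/v4.png

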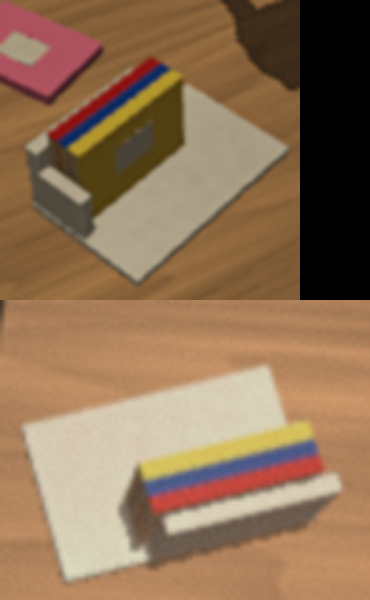

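The row is now vertical, with foot and top both at x≈30 mm. I'll do one last seating press on each axis, then check.

```bash
python3 - <<'E'
from h import *
t=np.radians(15)
def tilted(q,ax,into):
    for sg in(1,-1):
        r=R.from_rotvec(sg*t*ax)
        if r.apply([0,0,-1.])@into>0: return (r*R.from_quat(q[[1,2,3,0]])).as_quat()[[3,0,1,2]]
ex=np.array([np.cos(s[2]),np.sin(s[2]),0]);ey=np.array([-ex[1],ex[0],0])
robot.move_to(W(16,165,110),tilted(quat(np.pi/2),ex,-ey)); robot.movel(W(16,135,11.5),.2)
print(robot.movel(W(16,118,11.5),.06,threshold=25));print(robot.movel(W(16,107.5,11.5),.02,threshold=20)); st("y")
robot.movel(W(16,135,11.5),.12); robot.movel(W(40,145,110),.25)
robot.move_to(W(90,75,110),tilted(quat(),ey,-ex)); robot.movel(W(62,75,11.5),.2)
print(robot.movel(W(45,75,11.5),.06,threshold=25));print(robot.movel(W(37.5,75,11.5),.02,threshold=20)); st("x")
robot.movel(W(65,75,11.5),.12); robot.movel(W(90,75,110),.25)
robot.move_to(W(60,230,180),quat());st("away")
view(5)
d=dict(np.load("scene5.npz"))
r=np.arange(22,44,2)
for y in(10,50,90):
  for zz in(6,76):
    uv=proj(d,s2w(s,[(x,y,zz) for x in r])).astype(np.float32)
    print(y,zz,[(int(x),int(c[1])) for x,c in zip(r,cv2.remap(d["pixels"],uv[None,:,0],uv[None,:,1],cv2.INTER_LINEAR)[0])])
E
python3 m.py 5
```

```text
False
True
y [ 16.  110.1  11.2] [-1.9  7.3  4.6] 26.1
False
True
x [39.5 75.  11.5] [4.2 1.4 0.2] 29.8
away [ 59.6 229.9 179.3] [ 0.1 -0.3  0.3] 31.4
scene (np.int64(226), np.int64(178)) 2.752
top (np.int64(337), np.int64(129)) 3.704
10 6 [(22, 70), (24, 66), (26, 64), (28, 86), (30, 127), (32, 157), (34, 164), (36, 164), (38, 163), (40, 163), (42, 164)]
10 76 [(22, 148), (24, 151), (26, 150), (28, 136), (30, 101), (32, 72), (34, 62), (36, 62), (38, 64), (40, 64), (42, 64)]
50 6 [(22, 64), (24, 63), (26, 65), (28, 81), (30, 118), (32, 151), (34, 161), (36, 162), (38, 161), (40, 160), (42, 160)]
50 76 [(22, 147), (24, 152), (26, 149), (28, 136), (30, 104), (32, 74), (34, 64), (36, 63), (38, 63), (40, 64), (42, 67)]
90 6 [(22, 64), (24, 63), (26, 62), (28, 69), (30, 95), (32, 131), (34, 155), (36, 160), (38, 160), (40, 160), (42, 159)]
90 76 [(22, 142), (24, 152), (26, 152), (28, 146), (30, 121), (32, 87), (34, 65), (36, 62), (38, 71), (40, 103), (42, 134)]
red y ends [np.float64(1.0), np.float64(100.5)] x mid 3.3 yaw deg 0.54
blue y ends [np.float64(2.25), np.float64(99.0)] x mid 13.5 yaw deg 0.56
yellow y ends [np.float64(0.5), np.float64(101.5)] x mid 24.2 yaw deg 0.49
```

View pics/v5.png

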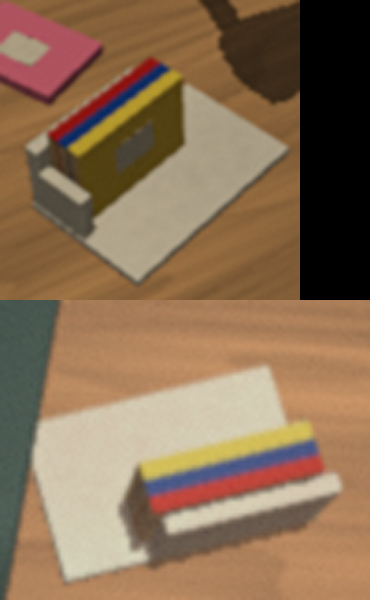

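The presses changed nothing. All three boards stand upright, tight and flush at the fence.

```bash
python3 -c "
from station import *
print(close_job())"
```

```text
the job is handed in; nothing more can be done
None
```

The red, blue and yellow boards stand upright in a tight row against the backstop, ends flush with the fence to about 1 mm by camera, and the job was handed in at about 31 s.

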